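Bolt the reader's foot to the slotted deck

TASK

The small white reader stands on a slotted aluminium deck, and its forked steel foot has to be bolted down. Take the T-bolt (the one with the straight bar-shaped head, not the round-footed screw) by its wing nut, lower its head through the middle of the fork into the slot until the flange sits on the fork, turn it a quarter turn counterclockwise so that the head stands square across the slot, and only then tighten the wing nut by turning it about 60 degrees clockwise, leaving the head square. Leave the round-footed screw where it stands.

Things in the scene. Friction and masses are not known exactly. Their poses are not given: they have to be found in the camera images.
- t_bolt: Loose steel T-bolt upright on its head, 0.29 kg. Origin: centre of the head's underside, z up. Head 64 (x) x 16 (y) x 10 mm; stem 14 dia; flange 48 dia, 27 to 32 above origin; above it the black wing nut: washer 28 dia to 35, then a grip bar 44 x 12 thick, 35 to 69 above origin, parallel to the head's x while loose. Pinch the bar across its 12 mm, fingertips at about 38.
- t_nut (a joint): Wing nut, rad, positive clockwise from above. 0 = loose (start) and a stop: turned counterclockwise it carries the whole bolt round. 1.3 = far stop, beyond which the bolt turns too; tight above 0.75. Turns easily (0.006 N m), does not rise or sink, stays where left. With the flange resting or lightly pressed (5 N) on the fork, the bolt stays put while the nut turns clockwise.
- slot (a point): Where the bolt goes: mid-width of the slot, at the fork's top face, 38 mm above the worktop. x along the slot towards the reader (robot's left), y across, z up. Deck fixed. Slot and fork mouth 30 wide, clear from x -55 to 60; reader, 48 high, from x 71. Lips with fork 12 thick; space below 82 wide, floor 34 below. Head enters along x; flange seated: bolt origin 27 below, head free to turn.
- foot_screw: Look-alike that stays where it is: loose levelling screw with the same stem, flange and black wing grip, but a round disc foot 64 mm diameter x 10 high. Origin: centre of its underside.
Mind the look-alikes: they are no part of the job. Leave any green, pink or turquoise look-alike of the t_bolt alone.

How it is judged:
On the way, in this order (a step that is already met when the one before it is completed fails the run):
1. the T-bolt's head is down in the slot, below the lips, lengthwise, with the nut loose (z of t_bolt in the frame of slot below -0.0215 m and horizontal distance between t_bolt and slot below 0.02 m and angle between the x axis of t_bolt and the x axis of slot, either way round below 0.6 rad and value of joint t_nut below 0.4 rad), for 0.1 s.
2. the head has been turned square across the slot, with the nut still loose (z of t_bolt in the frame of slot below -0.0215 m and horizontal distance between t_bolt and slot below 0.02 m and angle between the x axis of t_bolt and the y axis of slot, either way round below 0.26 rad and value of joint t_nut below 0.4 rad), for 0.1 s.
3. the nut has been tightened with the head square (z of t_bolt in the frame of slot below -0.0215 m and horizontal distance between t_bolt and slot below 0.02 m and angle between the x axis of t_bolt and the y axis of slot, either way round below 0.26 rad and value of joint t_nut above 0.75 rad), for 0.1 s.
At the end, for the whole second after the job is handed in: The T-bolt stands in the slot within 20 mm of the marked place, upright within 0.15 rad, flange seated on the fork (origin at least 24 mm below the fork's upper face), head square across the slot within 15 degrees, nut turned to more than 0.75 rad, at rest (z of t_bolt in the frame of slot below -0.024 m and horizontal distance between t_bolt and slot below 0.02 m and angle between the x axis of t_bolt and the y axis of slot, either way round below 0.26 rad and angle between t_bolt's own z axis and vertical below 0.15 rad and value of joint t_nut above 0.75 rad and linear speed of t_bolt below 0.02 m/s); the robot touches nothing.
It fails at once if the round-footed screw is moved by more than 30 mm (distance of foot_screw from where it was at the start of the episode above 0.03 m).
It also fails if it takes over 43 s, if anything falls off the work surface, if the arm or the gripper's body presses on something with over 40 N, if the wrist force passes 120 N, or if a joint passes its speed limit or range.

ROBOT

A 6-joint arm with a two-finger parallel gripper is mounted at the origin on a cart in front of the work surface, level with it; the furniture and walls round the work are solid. World frame = base frame: x ahead of the robot, y to its left, z up, the work surface at z = 0. Lengths are in m, angles in rad, forces in N, time in s.
With the tool pointing down it reaches from about 0.425 to 0.95 m from the base axis. Payload 3.5 kg.
Tool frame: the origin (TCP) lies at the very end of the fingers, on their centre line; the grasp point (between the pads) lies 19 mm behind it; z points along the fingers, y is the line along which they close (so a half turn about z gives the same grasp; the last joint's range is limited). The gripper opens to 85 mm and grips with 20 to 120 N. Pads are 22 mm wide; open, the fingers measure 114 mm over their backs; the gripper's body (76 mm by 85 mm) begins 54 mm behind the grasp point. The pads swing forward as they close: fully open they stand 13 mm farther back than shut.
Start: joints at [1.01, 0.286, 1.577, -0, 1.279, -0.15], TCP at [0.27, 0.619, 0.231] pointing down, gripper open.
Joint ranges: [-2.77, 2.77], [-0.9, 2.22], [0.21, 2.48], [-1.53, 4.67], [0.24, 2.81], [-2.84, 2.84]. Speed limits (rad/s): [2.79, 2.79, 3.14, 3.14, 3.14, 3.14].

INTERFACE

Orientations are given as a unit quaternion [x, y, z, w].
In Python, from plant import get_state, read_camera, sign_off, recognise gives the robot as it stands.
- The arm moves only by the tool arm_command, never from a script. Its argument "steps" is a list of rows, each an object with "translation": the shift along the tool's x, y, z scaled (see below), a list of three; "twist": the turn, a rotation vector about the tool's x, y, z scaled (see below), a list of three; "fingers": the opening, from -1 (shut) to 1 (fully open). In form: [{"translation": [x, y, z], "twist": [rx, ry, rz], "fingers": fingers}, ...]. A call has 1 to 5 rows; each row is the pose to reach, as a shift and turn from the pose commanded when the call began, along the tool's axes at that moment; what a row does not reach only later rows make up. The controller multiplies each number of a shift by 75 cm and each number of a turn by 60 degrees. A row lasts 1/8 s, in which the tool goes at most 62.5 mm and 10.7 degrees, less where a joint would pass 70% of its speed; a pose out of reach is approached as far as the arm can. A call with a number of a shift or a turn outside -1 to 1 is refused whole. A call with a gripper value outside its range is refused whole. The fingers move at their own pace and stop on an object; "grip_force" is the grip in N (left out, the last holds). Time passes only in rows, so rows that repeat a pose let the fingers close. It gives the time, the measured TCP pose, the force, the opening and the grip force at its end, in the units of the state.
- get_state(): the state, without advancing time (a new reading comes with each control period).
- read_camera(name): name is "scene" or "top" or "wrist"; returns a dict with "pixels" (420x560x3 uint8, red, green, blue), "K" (3x3 intrinsics, pixels), "R" (3x3) and "t" (3): a world point X has camera coordinates R X + t; the wrist camera has in their place "T_tool_cam" (4x4, takes a point from camera to tool coordinates, whose origin is the TCP and whose axes are the flange's). Camera axes: x right, y down, z forward; pixel columns grow to the right and rows downward; lengths in m; the calibration is good to about 2 mm. A picture is of the moment at which its call begins: read the wrist's pose just before it. There is no depth.
- sign_off(): hands the job in; it is judged then, once.
Trained networks look in a picture, given as the dict that the camera call returned (one of the last four; its "shot" number tells which), for a name from the list of things; names that differ only in an ending like _2 or _b are one class to them, and where a whole thing is asked for, a point or a joint stands for the part that bears it (a point fixed in the world has none). Each returns a list of dicts, best first, with "conf" (0 to 1); they miss things now and then, are a little off and sometimes report something else, mostly with a low value. They report only what shows in the picture. A call takes as long as a camera call. They do not tell look-alikes from the thing itself.
- recognise(picture, query): "point" ([row, column] in pixels, amid what is visible of it).
The state is a dict: "time": time; "qpos": joint angles; "dq": joint speeds; "joint_efforts": joint torques, N m; "eef_pos": TCP position; "tcp_rot": TCP orientation; "contact_force": force on the tool from outside, world axes, zero at the start; "wrist_torque": the same for the moment, N m; "opening": opening from 0.0 (shut) to 1.0 (fully open); "finger_force": force on a finger pad.
Only numpy, scipy, OpenCV 4.12 (cv2) and the standard library are available. Lean on these libraries where they do the work, as an engineer would, in place of code of your own. Each camera call takes 0.05 s, during which the arm holds its last target. There are 200 camera calls.

## Working session

There is one attempt and no reset: what is moved stays moved. The work goes in short steps, Python scripts to look and compute and a tool call to move; the robot and the scene stay as the last step left them, time stands still between calls to the robot, and variables do not carry over. Pictures are saved under pics/ and viewed, at most 10 in all, crops included, and the job is handed in when it is done.

Besides the shell and the picture viewer there is one more tool, called after "Request:" in YAML: its name, and indented under it one key for each argument. arm_command: Moves the arm, as the interface text tells. Shifts and turns lie within -1 to 1; 1 stands for 75 cm of shift or 60 degrees of turn. Its arguments: {"type":"object","properties":{"steps":{"type":"array"},"grip_force":{"type":"number"}},"required":["steps"]}

```bash
mkdir -p pics
cat > h.py <<'E'
import numpy as np, cv2
from plant import *
from scipy.spatial.transform import Rotation as Ro
def cam(n):
    s=get_state(); p=read_camera(n)
    if 'R' not in p or n=='wrist':
        T=np.eye(4);T[:3,:3]=Ro.from_quat(s['tcp_rot']).as_matrix();T[:3,3]=s['eef_pos']
        M=np.linalg.inv(T@np.array(p['T_tool_cam']));p['R']=M[:3,:3];p['t']=M[:3,3]
    return p
def ray(p,rc):
    R=np.array(p['R']);d=R.T@np.linalg.solve(np.array(p['K']),[rc[1],rc[0],1.]);return -R.T@np.array(p['t']),d/np.linalg.norm(d)
def atz(p,rc,z):
    o,d=ray(p,rc);return o+d*(z-o[2])/d[2]
def tri(a,ra,b,rb):
    o,d=ray(a,ra);q,e=ray(b,rb);s=np.linalg.lstsq(np.c_[d,-e],q-o,rcond=None)[0]
    x,y=o+d*s[0],q+e*s[1];return (x+y)/2,np.linalg.norm(x-y)
def proj(p,X):
    c=np.array(p['R'])@np.array(X)+np.array(p['t']);u=np.array(p['K'])@c;return u[1]/u[2],u[0]/u[2]
E
python3 - <<'E'
from h import *
import pickle
np.set_printoptions(precision=4,suppress=True)
P={n:cam(n) for n in('scene','top','wrist')}
for n,p in P.items():
    cv2.imwrite(f'pics/{n}.png',p['pixels'][:,:,::-1])
    print(n,ray(p,(210,280)))
    for q in('t_bolt','foot_screw','slot'):
        try: print(q,[(np.round(r['point']),round(r['conf'],2)) for r in recognise(p,q)])
        except Exception as e: print(q,e)
pickle.dump(P,open('P.pkl','wb'))
a=np.hstack([P['scene']['pixels'],P['top']['pixels']])
print(get_state())
E
```

```text
scene (array([-0.2552, -1.3388,  0.6709]), array([ 0.4944,  0.7609, -0.4202]))
t_bolt [(array([297., 392.]), 0.8), (array([231., 296.]), 0.7), (array([195., 246.]), 0.64)]
foot_screw [(array([213., 283.]), 0.74)]
slot [(array([169., 214.]), 0.72), (array([232., 296.]), 0.31)]
top (array([-0.1174, -0.4679,  1.5822]), array([ 0.3621,  0.1226, -0.924 ]))
t_bolt [(array([258., 401.]), 0.72), (array([227., 297.]), 0.66), (array([172., 231.]), 0.59), (array([195., 212.]), 0.47)]
foot_screw []
slot [(array([167., 140.]), 0.7)]
wrist (array([0.1944, 0.6502, 0.3722]), array([ 0.2845, -0.1225, -0.9508]))
t_bolt []
foot_screw []
slot [(array([413.,  94.]), 0.68)]
{'time': 0.6, 'qpos': array([ 1.01  ,  0.2863,  1.5767,  0.    ,  1.2786, -0.15  ]), 'dq': array([ 0.0002,  0.0016, -0.001 ,  0.0002,  0.    ,  0.0011]), 'joint_efforts': array([ -0.0009, -40.5666, -29.2738,  -0.0001,   0.0006,  -0.    ]), 'eef_pos': array([0.2695, 0.6189, 0.2314]), 'tcp_rot': array([0.204, 0.979, 0.   , 0.   ]), 'contact_force': array([-0.0579, -0.5352, -0.4201]), 'wrist_torque': array([ 0.0124, -0.0114, -0.0165]), 'finger_force': 0.0, 'opening': 0.9976594039602772}
```

View pics/scene.png

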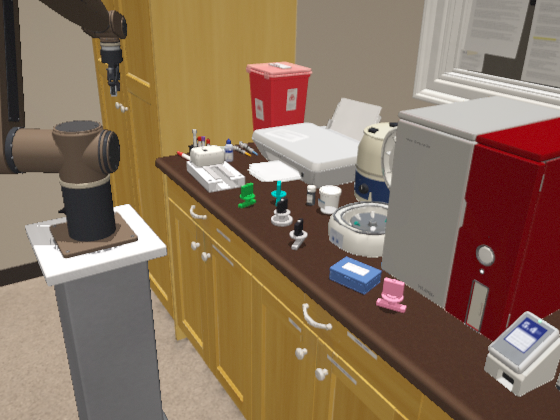

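View pics/top.png

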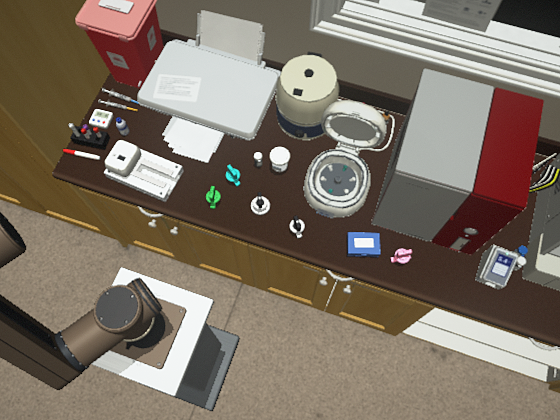

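Candidates: scene (232,297) / top (227,297) is a black wing nut on a bar head, which fits the t_bolt. Scene (213,283) / top (205,260) has a round disc foot, so it is the foot_screw. The green (195,246), turquoise (195,279) and pink (297,392) ones are look-alikes. The deck and reader are at top (178,155). I'll confirm with an enlarged crop.

Run:
```python
from h import *
import pickle
np.set_printoptions(precision=4,suppress=True)
P=pickle.load(open('P.pkl','rb'))
f=lambda n,r,c,h,w,W,H:cv2.resize(P[n]['pixels'][r:r+h,c:c+w,::-1],(W,H),interpolation=cv2.INTER_CUBIC)
s,t=P['scene'],P['top']
a=f('scene',190,260,60,60,300,300);b=f('top',185,245,60,60,300,300)
c=f('top',130,95,75,100,400,300);d=f('scene',140,180,52,70,400,300)
cv2.imwrite('pics/m.png',np.vstack([np.hstack([a,c]),np.hstack([b,d])]))
print(tri(s,(231,296.5),t,(227,297)),atz(t,(227,297),.035),atz(t,(205,260),.035),atz(t,(178,155),.038))
print(tri(s,(213,283),t,(205,260)))
```

```text
(array([ 0.4496, -0.3348,  0.0423]), np.float64(0.002465871455442674)) [ 0.4512 -0.3337  0.035 ] [ 0.4841 -0.195   0.035 ] [0.4591 0.1697 0.038 ]
(array([ 0.4922, -0.1956,  0.0274]), np.float64(0.01065269816540802))
```

View pics/m.png

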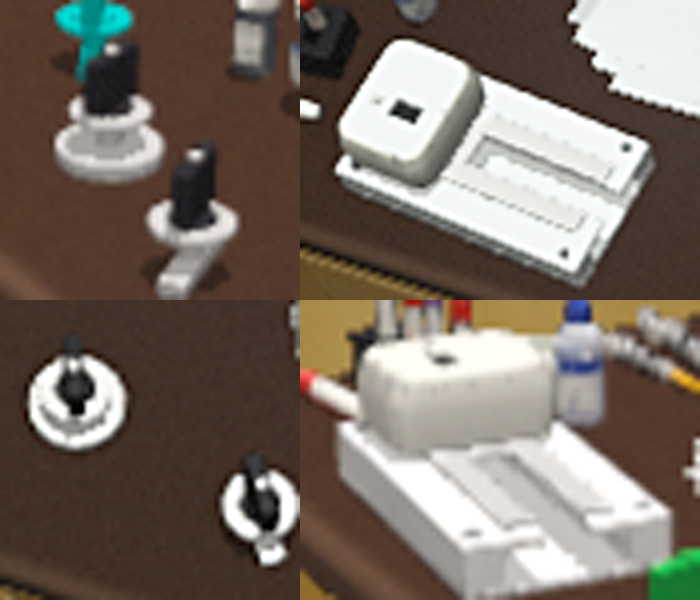

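The T-bolt is the lower right one, with a bar head. The round-footed screw is the upper left one, and the slot opens to the right of the reader. I'll move the wrist camera over the slot first.

Request:
arm_command:
  steps:
    - {"translation":[-0.06,-0.055,0],"twist":[0,0,0],"fingers":1}
    - {"translation":[-0.12,-0.11,0],"twist":[0,0,0],"fingers":1}
    - {"translation":[-0.18,-0.165,0],"twist":[0,0,0],"fingers":1}
    - {"translation":[-0.24,-0.22,0],"twist":[0,0,0],"fingers":1}
    - {"translation":[-0.29,-0.27,0],"twist":[0,0,0],"fingers":1}

```text
time: 1.23
eef_pos: [0.3888, 0.3444, 0.2317]
tcp_rot: [0.204, 0.979, 0.0, 0.0]
contact_force: [-0.5, 0.0, 0.7]
opening: 1.002
finger_force: 0.0
```

Request:
arm_command:
  steps:
    - {"translation":[-0.06,-0.055,0],"twist":[0,0,0],"fingers":1}
    - {"translation":[-0.12,-0.11,0],"twist":[0,0,0],"fingers":1}
    - {"translation":[-0.18,-0.165,0],"twist":[0,0,0],"fingers":1}
    - {"translation":[-0.2,-0.185,0],"twist":[0,0,0],"fingers":1}
    - {"translation":[-0.2,-0.185,0],"twist":[0,0,0],"fingers":1}

```text
time: 1.85
eef_pos: [0.4707, 0.1579, 0.2316]
tcp_rot: [0.206, 0.979, 0.0, 0.0]
contact_force: [-0.3, 1.4, -0.1]
opening: 1.003
finger_force: 0.0
```

Run:
```python
from h import *
import pickle
np.set_printoptions(precision=4,suppress=True)
p=cam('wrist');pickle.dump(p,open('w1.pkl','wb'));s=get_state()
print(s['time'],s['eef_pos'],s['tcp_rot'],s['qpos'],ray(p,(210,280)))
print(proj(p,[.459,.15,.038]),[(r['point'],r['conf']) for r in recognise(p,'slot')])
cv2.imwrite('pics/w1.png',p['pixels'][:,:,::-1])
```

```text
1.9 [0.4703 0.1589 0.2315] [ 0.2048  0.9788  0.0003 -0.    ] [ 0.121  -0.1154  2.0061  0.0005  1.2507 -1.0375] (array([0.3958, 0.1897, 0.3737]), array([ 0.2856, -0.1216, -0.9506]))
(np.float64(177.05484926705506), np.float64(268.17924964965397)) [([151.7, 353.1], 0.89)]
```

View pics/w1.png

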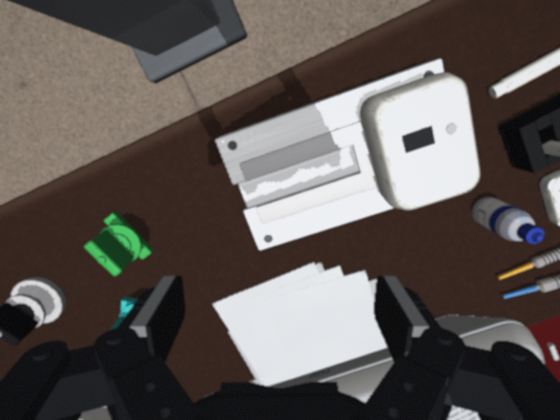

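The deck shows the reader at (140,420) and the slot between columns 240 and 360 around row 170. I'll enlarge it.

Run:
```python
from h import *
import pickle
p=pickle.load(open('w1.pkl','rb'))
im=cv2.resize(p['pixels'][70:255,210:450,::-1],None,fx=3.2,fy=3.2,interpolation=cv2.INTER_CUBIC)
cv2.imwrite('pics/c1.png',im)
```

```text
(no output)
```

View pics/c1.png

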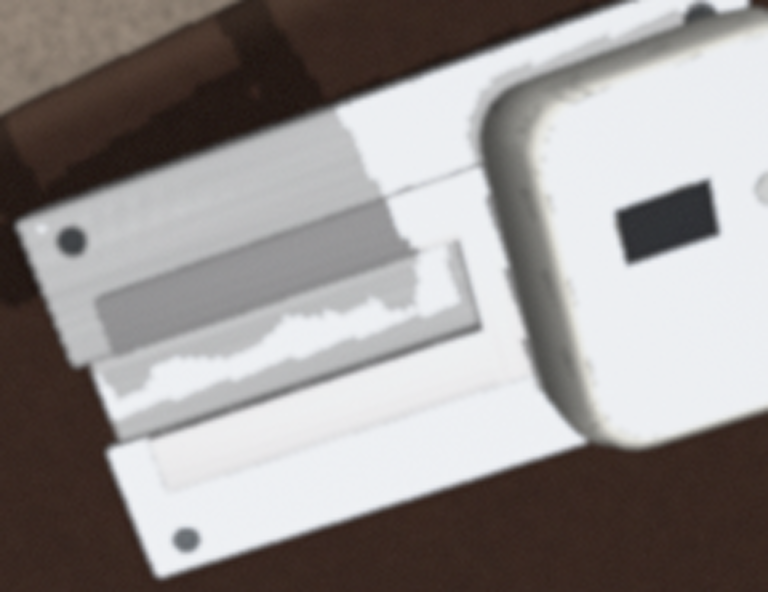

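Request:
arm_command:
  steps:
    - {"translation":[-0.04,-0.06,0],"twist":[0,0,0],"fingers":1}
    - {"translation":[-0.05,-0.13,0],"twist":[0,0,0],"fingers":1}
    - {"translation":[-0.04,-0.2,0],"twist":[0,0,0],"fingers":1}
    - {"translation":[-0.02,-0.27,0],"twist":[0,0,0],"fingers":1}
    - {"translation":[0.01,-0.34,0],"twist":[0,0,0],"fingers":1}

```text
time: 2.58
eef_pos: [0.3607, -0.0715, 0.2315]
tcp_rot: [0.202, 0.979, -0.0, 0.0]
contact_force: [-0.6, -0.4, 0.2]
opening: 1.003
finger_force: 0.0
```

Run:
```python
from h import *
import pickle
np.set_printoptions(precision=4,suppress=True)
p=pickle.load(open('w1.pkl','rb'))
g=lambda x,y,z=.038:atz(p,(70+y/3.2,210+x/3.2),z)
for n,q in dict(endU=(460,240),endL=(480,327),tipUi=(115,352),tipLi=(150,437),tipUo=(97,299),tipLo=(167,490),).items(): print(n,g(*q))
for q in((15,220),(75,365),(108,447),(158,578),(585,440)): print('deck',g(*q,.03),g(*q))
A,B=[(g(460,240)+g(480,327))/2,(g(115,352)+g(150,437))/2]
d=A-B;L=np.linalg.norm(d);print(L,np.degrees(np.arctan2(d[1],d[0])),B+d/L*55e-3,A-d/L*60e-3)
s=get_state();print(s['eef_pos'],s['tcp_rot'],s['qpos'])
R=Ro.from_quat(s['tcp_rot']).as_matrix();print(R.T@(np.array([.45,-.31,.22])-s['eef_pos'])/.75)
```

```text
endU [0.4638 0.2418 0.038 ]
endL [0.4923 0.2383 0.038 ]
tipUi [0.4526 0.1277 0.038 ]
tipLi [0.4832 0.1259 0.038 ]
tipUo [0.4347 0.1299 0.038 ]
tipLo [0.5025 0.1232 0.038 ]
deck [0.4024 0.1156 0.03  ] [0.4023 0.1173 0.038 ]
deck [0.4525 0.1121 0.03  ] [0.4512 0.1139 0.038 ]
deck [0.4828 0.1097 0.03  ] [0.4807 0.1116 0.038 ]
deck [0.5341 0.1048 0.03  ] [0.5308 0.1068 0.038 ]
deck [0.5459 0.2592 0.03  ] [0.5424 0.2576 0.038 ]
0.11372978794635288 84.8714874590127 [0.4728 0.1816 0.038 ] [0.4727 0.1803 0.038 ]
[ 0.3607 -0.0715  0.2315] [ 0.2024  0.9793 -0.0001  0.0003] [-0.4736 -0.4629  2.2733 -0.0001  1.3306 -1.6368]
[-0.2354 -0.2448  0.0155]
```

Slot found at about (0.473, 0.181), axis 85°. Its length and width agree with the text. Next I'll view the bolt.

Request:
arm_command:
  steps:
    - {"translation":[-0.059,-0.061,0],"twist":[0,0,0],"fingers":1}
    - {"translation":[-0.118,-0.122,0],"twist":[0,0,0],"fingers":1}
    - {"translation":[-0.177,-0.183,0],"twist":[0,0,0],"fingers":1}
    - {"translation":[-0.22,-0.23,0],"twist":[0,0,0],"fingers":1}
    - {"translation":[-0.22,-0.23,0],"twist":[0,0,0],"fingers":1}

```text
time: 3.2
eef_pos: [0.445, -0.297, 0.2307]
tcp_rot: [0.204, 0.979, 0.0, -0.0]
contact_force: [-0.1, 0.0, 0.4]
opening: 1.0
finger_force: 0.0
```

Run:
```python
from h import *
import pickle
np.set_printoptions(precision=4,suppress=True)
p=cam('wrist');pickle.dump(p,open('w2.pkl','wb'));s=get_state()
print(s['time'],s['eef_pos'],s['tcp_rot'],s['qpos'])
r,c=map(int,proj(p,[.4496,-.3348,.03]));print(r,c)
r0=max(r-50,0);c0=max(c-65,0);print(r0,c0,[(x['point'],x['conf']) for x in recognise(p,'t_bolt')])
cv2.imwrite('pics/c2.png',cv2.resize(p['pixels'][r0:r0+100,c0:c0+130,::-1],None,fx=6,fy=6,interpolation=cv2.INTER_CUBIC))
```

```text
3.25 [ 0.4445 -0.2953  0.2307] [ 0.2038  0.979   0.0007 -0.0007] [-0.7769 -0.0252  1.9227  0.0005  1.246  -1.9373]
200 249
150 184 [([94.0, 526.5], 0.86), ([313.7, 12.6], 0.73), ([205.7, 253.2], 0.58), ([195.7, 517.2], 0.57)]
```

View pics/c2.png

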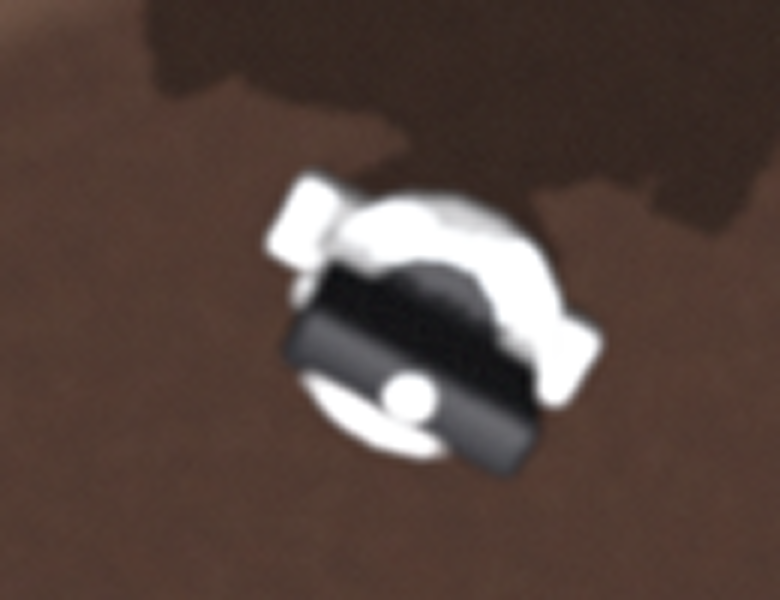

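The T-bolt's bar head has its ends at crop (290,207) and (578,375). The black bar runs parallel to it, with its top centre at (410,395).

Run:
```python
from h import *
import pickle
np.set_printoptions(precision=4,suppress=True)
p=pickle.load(open('w2.pkl','rb'));P=pickle.load(open('P.pkl','rb'))
px=lambda x,y:(150+y/6,184+x/6)
g=lambda x,y,z:atz(p,px(x,y),z)
a,b=g(291,207,.008),g(578,375,.008);d=a-b
print('head',(a+b)/2,np.linalg.norm(d),np.degrees(np.arctan2(d[1],d[0])))
a,b=g(301,333,.069),g(522,454,.069);d=a-b
print('bar',(a+b)/2,np.linalg.norm(d),np.degrees(np.arctan2(d[1],d[0])))
print('spot',g(410,397,.07),tri(p,px(410,397),P['scene'],(190+155/5,260+203/5)))
s=get_state();print(s['eef_pos'],s['tcp_rot'],s['qpos'])
```

```text
head [ 0.4563 -0.3306  0.008 ] 0.06347885175518145 -145.29244312031233
bar [ 0.4559 -0.3305  0.069 ] 0.040816534297811034 -144.07200536180937
spot [ 0.4559 -0.3309  0.07  ] (array([ 0.4601, -0.3332,  0.0677]), np.float64(0.007465698966463471))
[ 0.4442 -0.2944  0.2308] [ 0.2034  0.9791  0.0007 -0.0006] [-0.776  -0.0271  1.9243  0.0005  1.2462 -1.9373]
```

Request:
arm_command:
  steps:
    - {"translation":[-0.01,-0.01,0.0],"twist":[0,0,0.17],"fingers":1}
    - {"translation":[-0.02,-0.02,0.02],"twist":[0,0,0.34],"fingers":1}
    - {"translation":[-0.034,-0.038,0.04],"twist":[0,0,0.51],"fingers":1}
    - {"translation":[-0.034,-0.038,0.06],"twist":[0,0,0.68],"fingers":1}
    - {"translation":[-0.034,-0.038,0.08],"twist":[0,0,0.85],"fingers":1}

```text
time: 3.92
eef_pos: [0.4562, -0.3297, 0.1713]
tcp_rot: [0.607, 0.795, 0.0, 0.0]
contact_force: [0.0, 0.9, 0.2]
opening: 0.998
finger_force: 0.0
```

Request:
arm_command:
  steps:
    - {"translation":[0,0,0],"twist":[0,0,0.17],"fingers":1}
    - {"translation":[0,0,0],"twist":[0,0,0.34],"fingers":1}
    - {"translation":[0,0,0],"twist":[0,0,0.51],"fingers":1}
    - {"translation":[0,0,0],"twist":[0,0,0.68],"fingers":1}
    - {"translation":[0,0,0],"twist":[0,0,0.85],"fingers":1}

```text
time: 4.55
eef_pos: [0.4562, -0.3295, 0.1718]
tcp_rot: [0.89, 0.456, 0.0, 0.0]
contact_force: [-0.0, 0.4, -0.4]
opening: 1.002
finger_force: 0.0
```

Request:
arm_command:
  steps:
    - {"translation":[0,0,0],"twist":[0,0,0.17],"fingers":1}
    - {"translation":[0,0,0],"twist":[0,0,0.325],"fingers":1}
    - {"translation":[0,0,0],"twist":[0,0,0.325],"fingers":1}

```text
time: 4.92
eef_pos: [0.4562, -0.3299, 0.1718]
tcp_rot: [0.953, 0.302, 0.0, 0.0]
contact_force: [-0.5, 0.7, 0.5]
opening: 0.998
finger_force: 0.0
```

```bash
cat >> h.py <<'E'
def rel(X,closing_deg):
    s=get_state();R=Ro.from_quat(s['tcp_rot']).as_matrix();y=np.degrees(np.arctan2(R[1,1],R[0,1]))
    print(round(s['time'],2),s['eef_pos'],'closing',y,'q6',s['qpos'][5],'open',s['opening'],'F',s['contact_force'])
    print('shift',R.T@(np.array(X)-s['eef_pos'])/.75,'twistz',-((closing_deg-y+180)%360-180)/60, 'tilt',R[:,2])
E
python3 - <<'E'
from h import *
np.set_printoptions(precision=4,suppress=True)
rel([.456,-.3307,.041],-54.7)
E
```

```text
4.92 [ 0.4562 -0.3299  0.1718] closing -54.794719596049774 q6 0.14979162567927526 open 0.9984913758983339 F [-0.461  0.721  0.516]
shift [-0.0008  0.0007  0.1744] twistz -0.0015786599341628478 tilt [ 0.0004 -0.     -1.    ]
```

Request:
arm_command:
  steps:
    - {"translation":[0,0,0.05],"twist":[0,0,0],"fingers":1}
    - {"translation":[0,0,0.1],"twist":[0,0,0],"fingers":1}
    - {"translation":[0,0,0.145],"twist":[0,0,0],"fingers":0.5}
    - {"translation":[0,0,0.174],"twist":[0,0,0],"fingers":0.2}
    - {"translation":[0,0,0.174],"twist":[0,0,0],"fingers":0}
  grip_force: 40

```text
time: 5.55
eef_pos: [0.4548, -0.3296, 0.0391]
tcp_rot: [0.953, 0.302, -0.001, -0.002]
contact_force: [0.5, 0.3, 0.5]
opening: 0.498
finger_force: 0.0
```

Request:
arm_command:
  steps:
    - {"translation":[0,0,0],"twist":[0,0,0],"fingers":-1}
    - {"translation":[0,0,0],"twist":[0,0,0],"fingers":-1}
    - {"translation":[0,0,0],"twist":[0,0,0],"fingers":-1}
    - {"translation":[0,0,0],"twist":[0,0,0],"fingers":-1}

```text
time: 6.05
eef_pos: [0.4567, -0.3325, 0.0425]
tcp_rot: [0.954, 0.3, 0.001, 0.001]
contact_force: [0.1, 1.6, 6.2]
opening: 0.134
finger_force: 44.3
```

Run:
```python
from h import *
np.set_printoptions(precision=4,suppress=True)
rel([.456,-.3307,.041],-54.7);print(get_state()['finger_force'])
```

```text
6.05 [ 0.4567 -0.3325  0.0425] closing -55.03777191441876 q6 0.15116632897266302 open 0.13358693334295 F [0.1441 1.5627 6.2176]
shift [ 0.0005 -0.0025  0.002 ] twistz -0.005629531906979442 tilt [ 0.0019 -0.0013 -1.    ]
44.296011328697205
```

Gripped. Lifting it straight up, then across.

Request:
arm_command:
  steps:
    - {"translation":[0,0,-0.04],"twist":[0,0,0],"fingers":-1}
    - {"translation":[0,0,-0.1],"twist":[0,0,0],"fingers":-1}
    - {"translation":[0,0,-0.17],"twist":[0,0,0],"fingers":-1}
    - {"translation":[0.02,-0.027,-0.2],"twist":[0,0,0],"fingers":-1}
    - {"translation":[0.05,-0.067,-0.2],"twist":[0,0,-0.05],"fingers":-1}
  grip_force: 60

```text
time: 6.68
eef_pos: [0.4585, -0.2702, 0.1933]
tcp_rot: [0.946, 0.325, 0.001, 0.002]
contact_force: [0.7, 0.6, -2.9]
opening: 0.128
finger_force: 61.4
```

Run:
```python
from h import *
np.set_printoptions(precision=4,suppress=True)
rel([.473,.181,.19],-5.1)
```

```text
6.67 [ 0.4585 -0.2702  0.1933] closing -52.04880306975231 q6 0.18545223021552185 open 0.1283254080241844 F [ 0.6764  0.5631 -2.9373]
shift [ 0.3852 -0.4625  0.0023] twistz -0.7824800511625384 tilt [ 0.0037 -0.0037 -1.    ]
```

Request:
arm_command:
  steps:
    - {"translation":[0.048,-0.058,0],"twist":[0,0,-0.1],"fingers":-1}
    - {"translation":[0.096,-0.116,0],"twist":[0,0,-0.2],"fingers":-1}
    - {"translation":[0.144,-0.174,0],"twist":[0,0,-0.3],"fingers":-1}
    - {"translation":[0.192,-0.232,0],"twist":[0,0,-0.4],"fingers":-1}
    - {"translation":[0.24,-0.29,0],"twist":[0,0,-0.5],"fingers":-1}

```text
time: 7.3
eef_pos: [0.465, 0.0147, 0.19]
tcp_rot: [0.828, 0.56, -0.0, -0.0]
contact_force: [0.4, 0.1, -3.1]
opening: 0.127
finger_force: 61.3
```

Run:
```python
from h import *
np.set_printoptions(precision=4,suppress=True)
rel([.473,.181,.19],-5.1)
```

```text
7.3 [0.465  0.0147 0.19  ] closing -21.852774089722637 q6 0.19453882756339486 open 0.1272024570550529 F [ 0.4302  0.1267 -3.0539]
shift [ 0.2098 -0.0726 -0.    ] twistz -0.27921290149537725 tilt [-0.0008 -0.0001 -1.    ]
```

Request:
arm_command:
  steps:
    - {"translation":[0.07,-0.024,0],"twist":[0,0,-0.1],"fingers":-1}
    - {"translation":[0.14,-0.048,0.02],"twist":[0,0,-0.2],"fingers":-1}
    - {"translation":[0.19,-0.065,0.05],"twist":[0,0,-0.28],"fingers":-1}
    - {"translation":[0.21,-0.073,0.07],"twist":[0,0,-0.28],"fingers":-1}
    - {"translation":[0.21,-0.073,0.07],"twist":[0,0,-0.28],"fingers":-1}

```text
time: 7.92
eef_pos: [0.4726, 0.1795, 0.1361]
tcp_rot: [0.738, 0.674, -0.002, -0.001]
contact_force: [0.5, -0.7, -2.9]
opening: 0.13
finger_force: 61.3
```

Run:
```python
from h import *
np.set_printoptions(precision=4,suppress=True)
p=cam('wrist');t=cam('scene');rel([.473,.181,.056],-5.1)
import pickle;pickle.dump((p,t),open('w3.pkl','wb'))
r,c=map(int,proj(t,[.473,.181,.1]));print(r,c)
a=cv2.resize(p['pixels'][120:420,80:480,::-1],(600,450))
b=cv2.resize(t['pixels'][r-40:r+50,c-17:c+23,::-1],(200,450),interpolation=cv2.INTER_CUBIC)
cv2.imwrite('pics/w3.png',np.hstack([a,b]))
```

```text
8.03 [0.4744 0.1786 0.1383] closing -5.295103261511935 q6 0.2528668121697475 open 0.1298694442026052 F [ 0.4968 -0.0933 -2.2435]
shift [ 0.0031 -0.0021  0.1097] twistz -0.0032517210251990984 tilt [-0.0002 -0.0008 -1.    ]
154 217
```

View pics/w3.png

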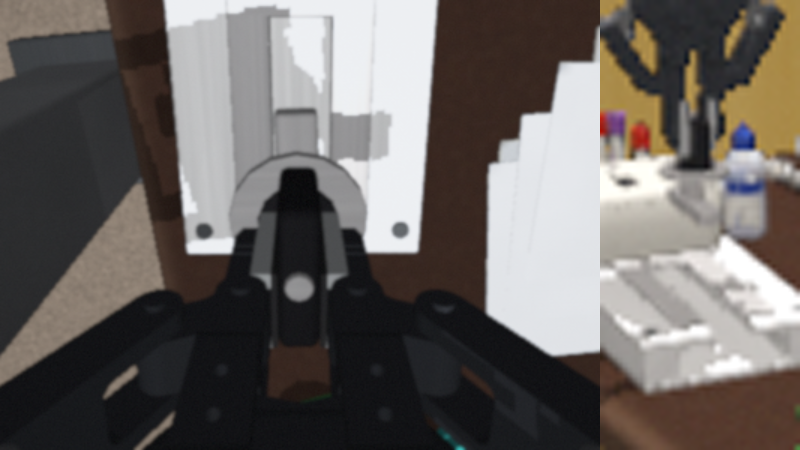

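The head end is at crop (295,115), nearly in line with the slot (columns 270 to 332). The bar top spot is at (299,289). I'll check the offset numerically.

Run:
```python
from h import *
import pickle
np.set_printoptions(precision=4,suppress=True)
p,_=pickle.load(open('w3.pkl','rb'))
g=lambda x,y,z:atz(p,(120+y/1.5,80+x/1.5),z)
print('head',g(276,111,.107),g(316,111,.107)); print('spot',g(299,289,.167))
print('slot end',g(269,16,.038),g(332,16,.038))
rel([.473,.181,.09],-5.1)
```

```text
head [0.4671 0.2136 0.107 ] [0.4813 0.2123 0.107 ]
spot [0.4725 0.1812 0.167 ]
slot end [0.4635 0.2414 0.038 ] [0.493  0.2387 0.038 ]
8.03 [0.4744 0.1786 0.1383] closing -5.295103261511935 q6 0.2528668121697475 open 0.1298694442026052 F [ 0.4968 -0.0933 -2.2435]
shift [ 0.0031 -0.0021  0.0644] twistz -0.0032517210251990984 tilt [-0.0002 -0.0008 -1.    ]
```

Request:
arm_command:
  steps:
    - {"translation":[0,0.001,0.02],"twist":[0,0,0],"fingers":-1}
    - {"translation":[0,0.0015,0.05],"twist":[0,0,0],"fingers":-1}
    - {"translation":[0,0.0015,0.08],"twist":[0,0,0],"fingers":-1}
    - {"translation":[0,0.0015,0.1],"twist":[0,0,0],"fingers":-1}
    - {"translation":[0,0.0015,0.106],"twist":[0,0,0],"fingers":-1}

```text
time: 8.65
eef_pos: [0.4748, 0.1787, 0.0577]
tcp_rot: [0.739, 0.674, -0.001, -0.0]
contact_force: [0.0, 0.0, -3.1]
opening: 0.132
finger_force: 61.3
```

Request:
arm_command:
  steps:
    - {"translation":[0,0,0.003],"twist":[0,0,0],"fingers":-1}
    - {"translation":[0,0,0.004],"twist":[0,0,0],"fingers":-1}

```text
time: 8.9
eef_pos: [0.476, 0.1795, 0.0565]
tcp_rot: [0.739, 0.674, 0.001, 0.0]
contact_force: [0.2, -0.5, -2.0]
opening: 0.132
finger_force: 61.3
```

Run:
```python
from h import *
np.set_printoptions(precision=4,suppress=True)
rel([.473,.181,.053],-5.1)
```

```text
8.9 [0.476  0.1795 0.0565] closing -5.239313940861356 q6 0.2523265999825978 open 0.1315307478711018 F [ 0.2045 -0.4696 -1.9508]
shift [ 0.0017 -0.0042  0.0047] twistz -0.002321899014356177 tilt [ 0.0015  0.0002 -1.    ]
```

Request:
arm_command:
  steps:
    - {"translation":[0,-0.001,0.002],"twist":[0,0,0],"fingers":-1}
    - {"translation":[0,-0.0015,0.003],"twist":[0,0,0],"fingers":-1}

```text
time: 9.15
eef_pos: [0.4744, 0.1796, 0.0539]
tcp_rot: [0.739, 0.674, 0.0, 0.0]
contact_force: [-0.5, -0.6, -3.3]
opening: 0.125
finger_force: 61.3
```

Request:
arm_command:
  steps:
    - {"translation":[0,0,0.001],"twist":[0,0,0],"fingers":-1}
    - {"translation":[0,0,0.001],"twist":[0,0,0],"fingers":-1}

```text
time: 9.4
eef_pos: [0.4744, 0.1796, 0.0536]
tcp_rot: [0.739, 0.674, -0.0, -0.0]
contact_force: [-3.2, 0.3, 4.5]
opening: 0.129
finger_force: 62.4
```

Seated, with light contact. Turning a quarter turn counterclockwise.

Request:
arm_command:
  steps:
    - {"translation":[0,0,-0.0007],"twist":[0,0,-0.1],"fingers":-1}
    - {"translation":[0,0,-0.0007],"twist":[0,0,-0.25],"fingers":-1}
    - {"translation":[0,0,-0.0007],"twist":[0,0,-0.4],"fingers":-1}
    - {"translation":[0,0,-0.0007],"twist":[0,0,-0.55],"fingers":-1}
    - {"translation":[0,0,-0.0007],"twist":[0,0,-0.7],"fingers":-1}

```text
time: 10.02
eef_pos: [0.4751, 0.1795, 0.0536]
tcp_rot: [0.446, 0.895, 0.001, 0.001]
contact_force: [-0.2, -0.2, -1.5]
opening: 0.129
finger_force: 61.6
```

Request:
arm_command:
  steps:
    - {"translation":[0,0,0],"twist":[0,0,-0.15],"fingers":-1}
    - {"translation":[0,0,0],"twist":[0,0,-0.3],"fingers":-1}
    - {"translation":[0,0,0],"twist":[0,0,-0.45],"fingers":-1}
    - {"translation":[0,0,0],"twist":[0,0,-0.6],"fingers":-1}
    - {"translation":[0,0,0],"twist":[0,0,-0.75],"fingers":-1}

```text
time: 10.65
eef_pos: [0.4751, 0.1798, 0.0536]
tcp_rot: [0.069, 0.998, 0.001, 0.001]
contact_force: [0.8, 1.5, -1.0]
opening: 0.126
finger_force: 61.6
```

Run:
```python
from h import *
np.set_printoptions(precision=4,suppress=True)
rel([.473,.181,.053],84.9);print(get_state()['wrist_torque'])
```

```text
10.65 [0.4751 0.1798 0.0536] closing 82.03188281351622 q6 -1.270613095752778 open 0.12593241312547723 F [ 0.7502  1.4907 -0.9728]
shift [0.003  0.0012 0.0008] twistz -0.047801953108063344 tilt [ 0.0023  0.0009 -1.    ]
[ 0.1619 -0.0662 -0.0293]
```

Request:
arm_command:
  steps:
    - {"translation":[0,0,0],"twist":[0,0,-0.05],"fingers":-1}
    - {"translation":[0,0,0.0006],"twist":[0,0,-0.05],"fingers":-1}
    - {"translation":[0,0,0.0006],"twist":[0,0,-0.05],"fingers":-1}

```text
time: 11.02
eef_pos: [0.4751, 0.1798, 0.0536]
tcp_rot: [0.046, 0.999, 0.0, 0.001]
contact_force: [0.7, 0.2, 2.3]
opening: 0.129
finger_force: 62.1
```

Run:
```python
from h import *
np.set_printoptions(precision=4,suppress=True)
rel([.473,.181,.053],84.9);print(get_state()['wrist_torque'])
p=cam('wrist')
cv2.imwrite('pics/w4.png',cv2.resize(p['pixels'][120:420,80:480,::-1],(600,450)))
```

```text
11.03 [0.4751 0.1798 0.0536] closing 84.70682993913643 q6 -1.3171140653004885 open 0.12853769601769593 F [0.7178 0.2494 2.3464]
shift [0.003  0.0013 0.0008] twistz -0.0032195010143927522 tilt [ 0.0021  0.0007 -1.    ]
[ 0.2091  0.0305 -0.0191]
```

View pics/w4.png

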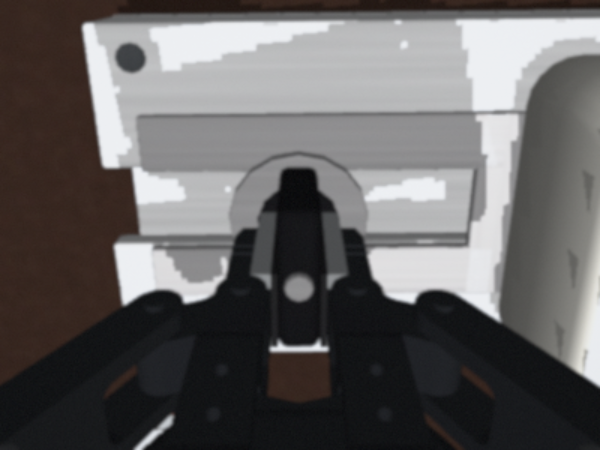

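The flange sits on the fork and the head is hidden below. The bar at (298,170) to (298,345) stands square across the slot. Tightening clockwise.

Request:
arm_command:
  steps:
    - {"translation":[0,0,0.0003],"twist":[0,0,0.1],"fingers":-1}
    - {"translation":[0,0,0.0003],"twist":[0,0,0.25],"fingers":-1}
    - {"translation":[0,0,0.0003],"twist":[0,0,0.4],"fingers":-1}
    - {"translation":[0,0,0.0003],"twist":[0,0,0.55],"fingers":-1}
    - {"translation":[0,0,0.0003],"twist":[0,0,0.7],"fingers":-1}

```text
time: 11.7
eef_pos: [0.4751, 0.1794, 0.0536]
tcp_rot: [0.403, 0.915, 0.0, 0.001]
contact_force: [0.2, -0.4, 4.8]
opening: 0.129
finger_force: 62.4
```

Request:
arm_command:
  steps:
    - {"translation":[0,0,0],"twist":[0,0,0.15],"fingers":-1}
    - {"translation":[0,0,0],"twist":[0,0,0.28],"fingers":-1}
    - {"translation":[0,0,0],"twist":[0,0,0.3],"fingers":-1}
    - {"translation":[0,0,0],"twist":[0,0,0.3],"fingers":-1}
    - {"translation":[0,0,0],"twist":[0,0,0.3],"fingers":-1}

```text
time: 12.32
eef_pos: [0.475, 0.1793, 0.0535]
tcp_rot: [0.538, 0.843, 0.0, 0.001]
contact_force: [-0.9, -2.1, 5.8]
opening: 0.128
finger_force: 62.5
```

Run:
```python
from h import *
np.set_printoptions(precision=4,suppress=True)
rel([.473,.181,.053],24.9);print(get_state()['wrist_torque'])
```

```text
12.32 [0.475  0.1793 0.0535] closing 24.876796764546896 q6 -0.27234255340434815 open 0.12771789691660884 F [-0.8841 -2.0951  5.7543]
shift [ 0.0032 -0.0015  0.0007] twistz -0.0003867205908851664 tilt [ 0.0016 -0.0005 -1.    ]
[-0.1291  0.0542  0.0098]
```

Request:
arm_command:
  steps:
    - {"translation":[0,0,-0.0005],"twist":[0,0,0],"fingers":-0.4}
    - {"translation":[0,0,-0.0005],"twist":[0,0,0],"fingers":-0.2}
    - {"translation":[0,0,-0.0005],"twist":[0,0,0],"fingers":-0.2}
    - {"translation":[0,0,-0.02],"twist":[0,0,0],"fingers":-0.2}
    - {"translation":[0,0,-0.06],"twist":[0,0,0],"fingers":-0.2}

```text
time: 12.95
eef_pos: [0.4732, 0.1793, 0.0975]
tcp_rot: [0.539, 0.842, -0.001, -0.001]
contact_force: [0.5, 0.7, 0.6]
opening: 0.4
finger_force: 0.0
```

Request:
arm_command:
  steps:
    - {"translation":[0,0,-0.07],"twist":[0,0,0],"fingers":-0.2}
    - {"translation":[0,0,-0.14],"twist":[0,0,0],"fingers":-0.2}
    - {"translation":[0,0,-0.14],"twist":[0,0,0],"fingers":-0.2}

```text
time: 13.32
eef_pos: [0.4776, 0.1801, 0.2097]
tcp_rot: [0.539, 0.842, 0.004, 0.005]
contact_force: [0.3, -0.1, -0.5]
opening: 0.401
finger_force: 0.0
```

Run:
```python
from h import *
import pickle
np.set_printoptions(precision=4,suppress=True)
rel([.473,.181,.053],24.9)
p=cam('wrist');pickle.dump(p,open('w5.pkl','wb'))
r,c=map(int,proj(p,[.473,.181,.038]));r0=max(r-70,0);c0=c-70;print(r0,c0)
cv2.imwrite('pics/w5.png',cv2.resize(p['pixels'][r0:r0+140,c0:c0+140,::-1],(600,600),interpolation=cv2.INTER_CUBIC))
```

```text
13.32 [0.4776 0.1801 0.2097] closing 24.781973111423564 q6 -0.2708110758911622 open 0.40113080266840095 F [ 0.2664 -0.0506 -0.4683]
shift [ 0.0043 -0.0077  0.2088] twistz -0.0019671148096070588 tilt [ 0.0126  0.002  -0.9999]
115 203
```

View pics/w5.png

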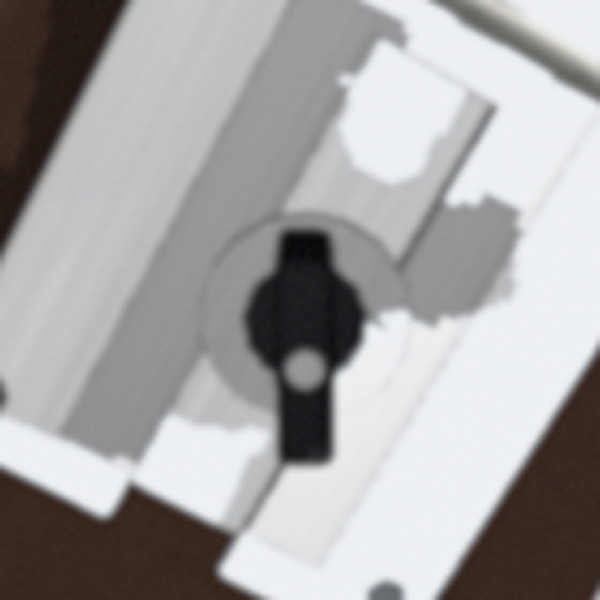

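The bolt is upright in the slot, with the flange (centre about (305,315)) on the fork and the nut about 60° clockwise of square. The gripper is clear, so I'll check the position and hand in.

Run:
```python
from h import *
import pickle
p=pickle.load(open('w5.pkl','rb'));k=140/600
x=atz(p,(115+315*k,203+305*k),.043);print(x)
if np.linalg.norm(x[:2]-[.4728,.181])<.012: print(sign_off())
```

```text
[0.47418028 0.17983829 0.043     ]
the job is handed in; nothing more can be done
None
```

The job is handed in: the T-bolt is seated about 2 mm from the marked place, turned square across the slot and its wing nut tightened 60° clockwise, at 13.3 s. The head is hidden under the fork, so I inferred that it stayed square from the turns made, and I never went near the round-footed screw.

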